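Find the tired pressure foot and lock it off

TASK

The three spring-loaded pressure feet of the polishing head stand in their aluminium service cradle, and one spring has gone soft. Working from left to right, press each foot well down and let it go to feel its spring, then push the lock-off tab of the softest foot down flat and leave the other two tabs up. Only touch and push: pull up no foot, and leave the two specimen mounts and the oil bottle by the cradle where they stand.

Things in the scene. Friction and masses are not known exactly. Their poses are not given: they have to be found in the camera images.
- cradle: fixed aluminium cradle, 124 mm (x) by 264 mm (y), 46 mm high at its end cheeks, handles 20 mm out from them; origin under its centre on the bench; x points away from the robot, y along the row to the robot's left. Three cartridges that look alike stand in it 80 mm apart: dark barrel 45 mm wide and 48 mm high, sprung foot on top, black lock-off tab on the -x side
- foot_left (a point): centre of the top of the left foot (+y end of the row) at rest, 74 mm above the bench, 22 mm to +x of the cradle's centre line; fixed to the cradle, does not sink with the foot. Round rubber-faced steel foot 32 mm wide; press straight down with closed fingers centred over it, it springs back. Soft spring: 0.4 N/mm, the others 1.0 and 1.3 N/mm; places change
- foot_middle (a point): the same for the middle foot
- foot_right (a point): the same for the right foot (-y end of the row)
- tab_left (a point): where to push the raised tab of the left cartridge: 60 mm above the bench, 62 mm to -x of the foot's centre; fixed to the cradle. Tab: arm 42 mm long, paddle 24 mm wide, hinged 40 mm above the bench, 30 mm from the foot's axis, leaning up and out 25 to 29 degrees. Pushed straight down here with closed fingers it folds out till level, its top 43 mm above the bench; 2 to 4 N; it stays
- tab_middle (a point): the same for the middle cartridge's tab
- tab_right (a point): the same for the right cartridge's tab
- foot_a (a joint): how far the foot of cartridge a is pressed, m: 0 at rest, 0.014 on its stop, negative when pulled up. Cartridge a may stand in any of the three places
- foot_b (a joint): the same for cartridge b, which may stand in any place
- foot_c (a joint): the same for cartridge c, which may stand in any place
- tab_a (a joint): lock-off tab of cartridge a, rad: 0 to 0.06 up at the start, 0.50 down flat
- tab_b (a joint): the same for cartridge b
- tab_c (a joint): the same for cartridge c
- resin_mount: loose bystander: black cylindrical specimen mount, 30 mm wide and 21 mm high, standing past the left end of the cradle; origin under its centre
- wide_mount: loose bystander: tan cylindrical specimen mount, 38 mm wide and 18 mm high, behind the cradle; origin under its centre
- oiler: loose bystander: small black bottle with a white cap, 28 mm wide and 68 mm high, standing behind the cradle; origin under its centre

How it is judged:
By the outcome, as a careful person would: the job done as asked, in the order asked, and still so for the second after the job is handed in, with the robot touching nothing.
It also fails if it takes over 48 s, if anything falls off the work surface, if the arm or the gripper's body presses on something with over 40 N, if the wrist force passes 120 N, or if a joint passes its speed limit or range.

ROBOT

A 7-joint arm with a two-finger parallel gripper is mounted at the origin on a cart in front of the work surface, level with it; the furniture and walls round the work are solid. World frame = base frame: x ahead of the robot, y to its left, z up, the work surface at z = 0. Lengths are in m, angles in rad, forces in N, time in s.
With the tool pointing down it reaches from about 0.4 to 0.9 m from the base axis. Payload 5.5 kg.
Tool frame: the origin (TCP) lies midway between the tips of the shut fingers; the grasp point (between the pads) lies 19 mm behind it (ctrl.grip_depth is the distance from the TCP to the grasp point, in m); z points along the fingers, y is the direction in which the jaws open and shut (so a half turn about z gives the same grasp; the last joint's range is limited). The gripper opens to 85 mm and grips with 20 to 120 N. Pads are 22 mm wide; open, the fingers measure 114 mm over their backs; the gripper's body (76 mm by 85 mm) begins 54 mm behind the grasp point. The pads swing forward as they close: fully open they stand 13 mm farther back than shut.
Start: joints at [1.399, 0.501, -0.427, 1.55, 0.221, 1.138, -0.21], TCP at [0.274, -0.59, 0.231] pointing down, gripper open.
Joint ranges: [-2.88, 2.88], [-0.31, 2.03], [-1.54, 1.56], [0.2, 2.42], [-1.41, 4.55], [0.19, 2.02], [-2.57, 2.57]. Speed limits (rad/s): [2.57, 2.57, 3.14, 3.14, 3.14, 3.14, 3.14].

INTERFACE

Orientations are given as a rotation vector (axis times angle).
In Python, from cell import ctrl gives the robot as it stands.
- The arm moves only by the tool send_rows, never from a script. Its argument "motion" is a list of rows, each an object of numbers: "claw": the opening, from 0 (shut) to 1 (fully open); "tx", "ty", "tz": the shift along the tool's x, y, z in m; "ax", "ay", "az": the turn, a rotation vector about the tool's x, y, z in units of 6 degrees (1.0 is 6 degrees). In form: [{"claw": .., "tx": .., "ty": .., "tz": .., "ax": .., "ay": .., "az": ..}, ...]. A call has 1 to 20 rows; each row is the pose to reach, as a shift and turn from the pose commanded when the call began, along the tool's axes at that moment; what a row does not reach only later rows make up. A row lasts 1/10 s, in which the tool goes at most 50 mm and 8.59 degrees, less where a joint would pass 70% of its speed; a pose out of reach is approached as far as the arm can. A call with a gripper value outside its range is refused whole. The fingers move at their own pace and stop on an object; "squeeze" is the grip in N (left out, the last holds). Time passes only in rows, so rows that repeat a pose let the fingers close. It gives the time, the measured TCP pose, the force and the opening at its end, in the units of the state.
- ctrl.get_state(): the state, without advancing time (a new reading comes with each control period).
- ctrl.read_camera(name): name is "scene" or "side" or "wrist"; returns a dict with "frame" (480x640x3 uint8, blue, green, red), "mtx" (3x3 intrinsics, pixels), "cam_to_world" (4x4, takes a point from camera to world coordinates). Camera axes: x right, y up, looking along -z (the intrinsics and any distortion apply to the point x, -y, -z); pixel columns grow to the right and rows downward; lengths in m; the calibration is good to about 2 mm. A picture is of the moment at which its call begins. There is no depth.
- ctrl.hand_in(): hands the job in, once; it reports no verdict.
The state is a dict: "time_s": time; "q": joint angles; "qvel": joint speeds; "joint_torque": joint torques, N m; "eef_pos": TCP position; "ee_rot": TCP orientation; "contact_force": force on the tool from outside, world axes, zero at the start; "wrist_torque": the same for the moment, N m; "opening": opening from 0.0 (shut) to 1.0 (fully open).
Only numpy, scipy, OpenCV 4.12 (cv2) and the standard library are available. Lean on these libraries where they do the work, as an engineer would, in place of code of your own. Each camera call takes 0.05 s, during which the arm holds its last target.

## Working session

There is one attempt and no reset: what is moved stays moved. The work goes in short steps, Python scripts to look and compute and a tool call to move; the robot and the scene stay as the last step left them, time stands still between calls to the robot, and variables do not carry over. Pictures are saved under pics/ and viewed, and the job is handed in when it is done.

Besides the shell and the picture viewer there is one more tool, called by a JSON object that holds its "method" and its "body". send_rows: Moves the arm, as the interface text tells. Its arguments: {"type":"object","properties":{"motion":{"type":"array","items":{"type":"object","properties":{"claw":{"type":"number"},"tx":{"type":"number"},"ty":{"type":"number"},"tz":{"type":"number"},"ax":{"type":"number"},"ay":{"type":"number"},"az":{"type":"number"}}}},"squeeze":{"type":"number"}},"required":["motion"]}

```bash
ls; mkdir -p pics; python3 - <<'E'
from cell import ctrl
import cv2
s=ctrl.get_state();print({k:s[k] for k in('time_s','eef_pos','ee_rot','contact_force','opening')})
for n in('scene','side','wrist'):
    c=ctrl.read_camera(n);cv2.imwrite(f'pics/{n}0.png',c['frame']);print(n,c['mtx'],c['cam_to_world'],[k for k in c])
E
```

```text
pics
{'time_s': 0.0, 'eef_pos': array([ 0.27346783, -0.5889172 ,  0.23026259]), 'ee_rot': array([-3.06577703e+00, -6.77309493e-01,  5.43553841e-04]), 'contact_force': array([-0.16010943,  0.09886468, -0.43245098]), 'opening': 1.0010310499760555}
scene [[575.61069966   0.         321.91099406]
 [  0.         575.61069966 259.10076527]
 [  0.           0.           1.        ]] [[-0.44700463  0.56842229 -0.69071193 -0.07697056]
 [-0.89425958 -0.3030011   0.3293784   0.6613308 ]
 [-0.02206045  0.76490943  0.64375997  0.65860703]
 [ 0.          0.          0.          1.        ]] ['frame', 'mtx', 'cam_to_world']
side [[622.06973842   0.         321.7806618 ]
 [  0.         622.06973842 249.29976795]
 [  0.           0.           1.        ]] [[ 0.98701203  0.066694   -0.14614775  0.374823  ]
 [-0.16052315  0.44507894 -0.88098641 -0.4910507 ]
 [ 0.00629078  0.89300428  0.4500042   0.49055841]
 [ 0.          0.          0.          1.        ]] ['frame', 'mtx', 'cam_to_world']
wrist [[406.63961405   0.         312.83183638]
 [  0.         406.63961405 241.15165342]
 [  0.           0.           1.        ]] [[ 0.42150565  0.86939384  0.25785139  0.33859899]
 [-0.90682461  0.40456174  0.11831702 -0.55729296]
 [-0.00145272 -0.28369728  0.95891279  0.37371155]
 [ 0.          0.          0.          1.        ]] ['frame', 'mtx', 'cam_to_world']
```

View pics/scene0.png

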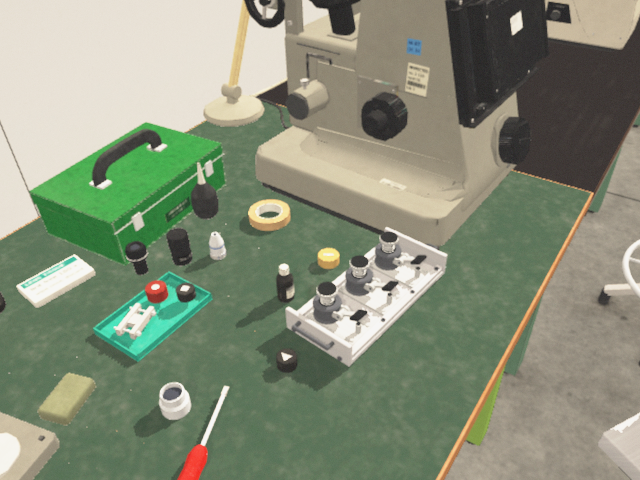

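View pics/side0.png

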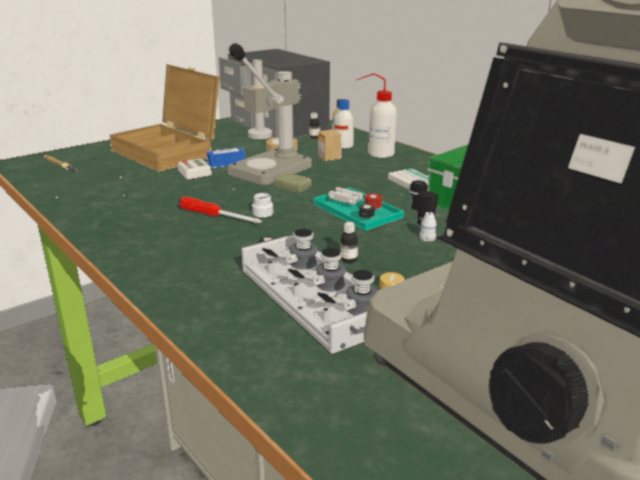

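The scene view shows the cradle around (370,290), with feet tops near (327,290), (359,262) and (389,239). The side view shows them near (303,235), (331,256) and (362,277). I'll enlarge both.

```bash
python3 - <<'E'
import cv2
a=cv2.imread('pics/scene0.png')[220:370,270:460];cv2.imwrite('pics/sc_crop.png',cv2.resize(a,None,fx=4,fy=4,interpolation=cv2.INTER_CUBIC))
a=cv2.imread('pics/side0.png')[215:355,235:415];cv2.imwrite('pics/si_crop.png',cv2.resize(a,None,fx=4,fy=4,interpolation=cv2.INTER_CUBIC))
E
```

```text
(no output)
```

View pics/sc_crop.png

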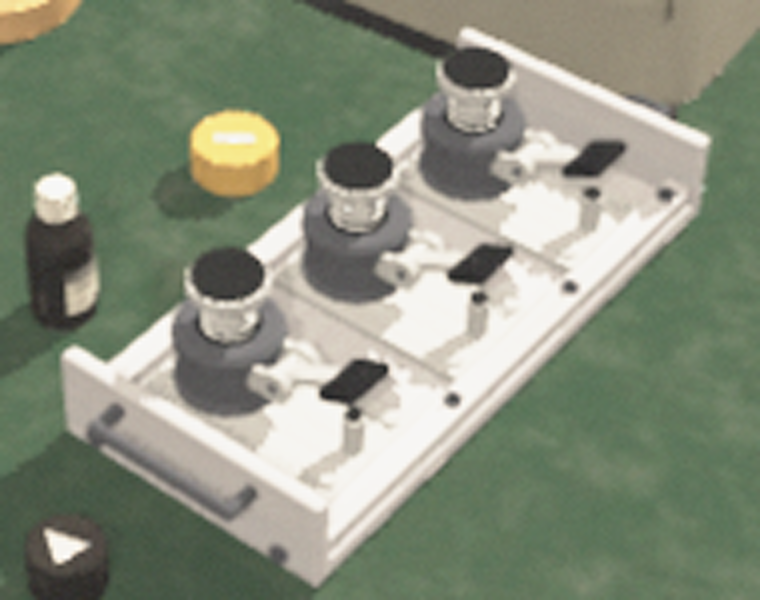

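View pics/si_crop.png

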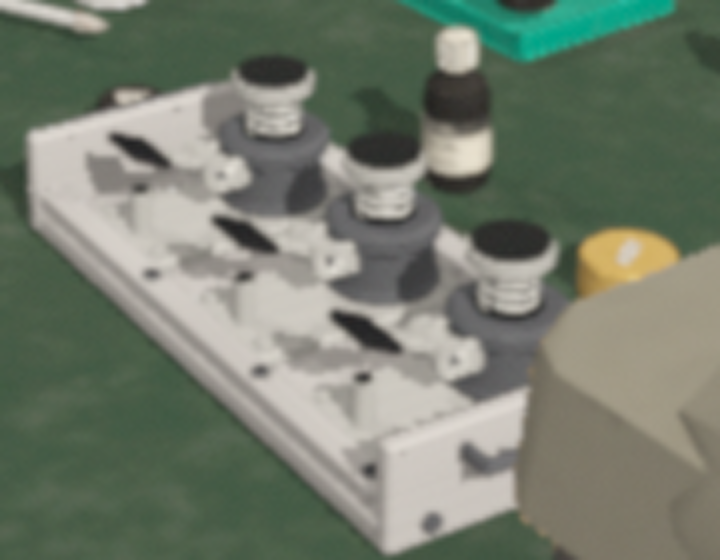

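View pics/wrist0.png

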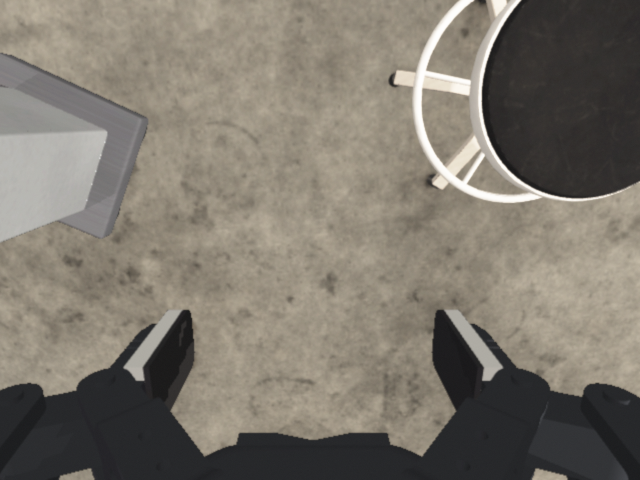

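```bash
cat > h.py <<'E'
import numpy as np, cv2
from scipy.optimize import least_squares
from scipy.spatial.transform import Rotation as R
def proj(c,P):
    T=np.linalg.inv(c['cam_to_world']);p=(T[:3,:3]@np.atleast_2d(P).T).T+T[:3,3]
    p=p*[1,-1,-1];u=(c['mtx']@p.T).T;return u[:,:2]/u[:,2:]
# foot/tab points in cradle frame
F=np.array([[.022,.08,.074],[.022,0,.074],[.022,-.08,.074]])
T=F+[-.062,0,-.014]
E
python3 - <<'E'
from h import *
from cell import ctrl
s=ctrl.read_camera('scene');d=ctrl.read_camera('side')
us=np.array([[228,273],[358,166],[476,71]])/4+[270,220]-0.4
ud=np.array([[275,72],[384,150],[512,241]])/4+[235,215]-0.4
# free triangulation
for a,b in zip(us,ud):
    r=least_squares(lambda P:np.r_[proj(s,P)[0]-a,proj(d,P)[0]-b],[.6,0,.07]);print(r.x,r.fun)
def W(x,P): return R.from_euler('z',x[2]).apply(P)+[x[0],x[1],0]
f=lambda x:np.r_[(proj(s,W(x,F))-us).ravel(),(proj(d,W(x,F))-ud).ravel()]
r=least_squares(f,[.6,0,0]);print(r.x,r.fun.round(2));x=r.x
print('F',W(x,F),'T',W(x,T))
C=np.array([[sx*.062,sy*.132,.046] for sx in(-1,1) for sy in(1,-1)])
for n,c,o in(('scene',s,(270,220)),('side',d,(235,215))):
    im=c['frame'].copy()[o[1]:o[1]+150,o[0]:o[0]+190];im=cv2.resize(im,None,fx=4,fy=4,interpolation=cv2.INTER_CUBIC)
    for P,col in((F,(0,0,255)),(T,(0,255,0)),(C,(255,0,0)),(C*[1,1,0],(255,0,255))):
        for p in proj(c,W(x,P)): cv2.circle(im,tuple(int(v) for v in (p-o+.5)*4),4,col,-1)
    cv2.imwrite(f'pics/ov_{n}.png',im)
np.save('x.npy',x)
E
```

```text
[0.48972874 0.38539651 0.07344154] [-0.43488642 -0.69590048 -0.61464066  0.60745776]
[0.52054598 0.31249479 0.07368523] [-0.41697303 -0.67964015 -0.52767565  0.53097117]
[0.55229034 0.23916271 0.0728676 ] [-0.59740101 -0.99216049 -0.67495418  0.6916232 ]
[0.5004104  0.30359442 0.40264023] [-0.56 -0.71 -0.29 -0.92 -0.18 -1.54 -0.92  0.19 -0.42  0.42 -0.77  0.18]
F [[0.48930315 0.38581747 0.074     ]
 [0.52065105 0.3122151  0.074     ]
 [0.55199896 0.23861273 0.074     ]] T [[0.43226131 0.36152284 0.06      ]
 [0.46360921 0.28792047 0.06      ]
 [0.49495712 0.2143181  0.06      ]]
```

View pics/ov_scene.png

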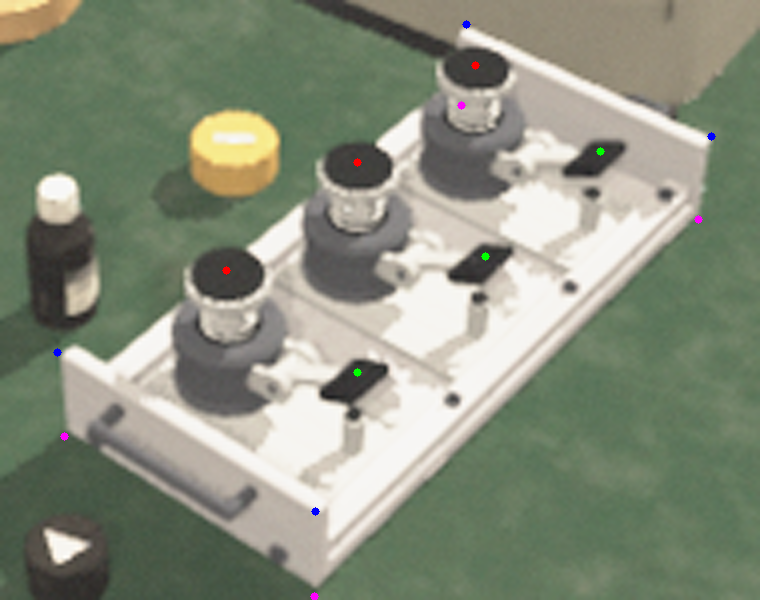

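View pics/ov_side.png

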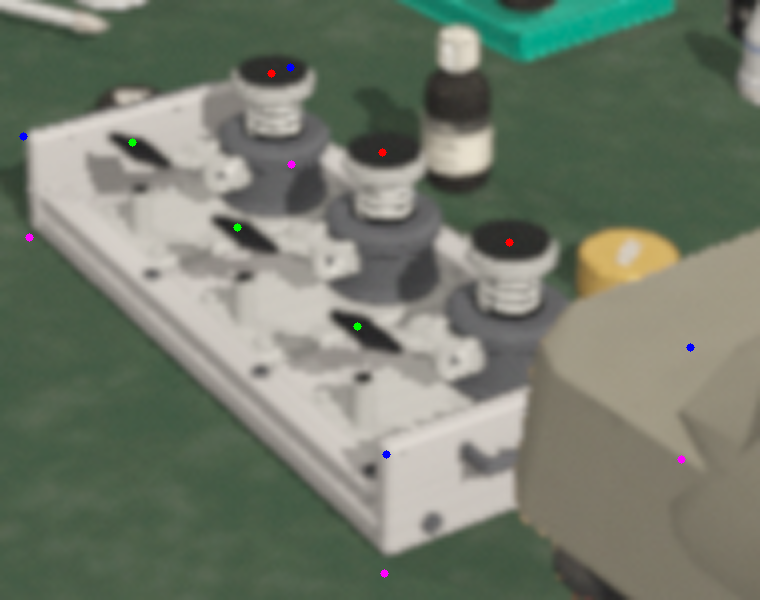

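Projected feet (red) and tab points (green) land on the discs and paddles in both views. The cradle corners come out within about 2–3 px. Next I'll check clearance to the microscope near the right foot.

```bash
python3 - <<'E'
from h import *
from cell import ctrl
s=ctrl.read_camera('scene');d=ctrl.read_camera('side')
def onz(c,u,z):
    v=np.linalg.inv(c['mtx'])@[u[0],u[1],1];v=c['cam_to_world'][:3,:3]@(v*[1,-1,-1]);o=c['cam_to_world'][:3,3];return o+v*(z-o[2])/v[2]
print('base front edge z0',onz(s,(437,228),0),onz(s,(260,172),0))
print('side base corner', onz(d,(372,345),0),onz(d,(382,372),0))
for a,b in(((548,50),(450,237)),((487,102),(450,237)),((447,10),(503,45)),((470,108),(450,237)),((435,215),(368,310))):
    r=least_squares(lambda P:np.r_[proj(s,P)[0]-a,proj(d,P)[0]-b],[.8,0,.2]);print(a,b,r.x,r.fun.round(1))
E
python3 -c "
import cv2
a=cv2.imread('pics/scene0.png')[0:260,240:560];cv2.imwrite('pics/m1.png',cv2.resize(a,None,fx=2.4,fy=2.3,interpolation=2))"
```

```text
base front edge z0 [0.60899375 0.09203522 0.        ] [0.95647308 0.31170021 0.        ]
side base corner [5.55011972e-01 1.77280863e-01 5.55111512e-17] [0.554049   0.11880448 0.        ]
(548, 50) (450, 237) [ 0.55434889 -0.0661807   0.28570447] [ 10.6  24.3   7.8 -10.6]
(487, 102) (450, 237) [0.5905618  0.02939694 0.23273106] [ 3.4  7.5  2.9 -3.9]
(447, 10) (503, 45) [0.64808044 0.0992359  0.393764  ] [-1.2 -6.2 -1.5  3.8]
(470, 108) (450, 237) [0.60081213 0.05306901 0.22170773] [ 3.8  8.4  3.4 -4.6]
(435, 215) (368, 310) [0.54307194 0.14659454 0.08014522] [ 3.1  5.   3.1 -3. ]
```

View pics/m1.png

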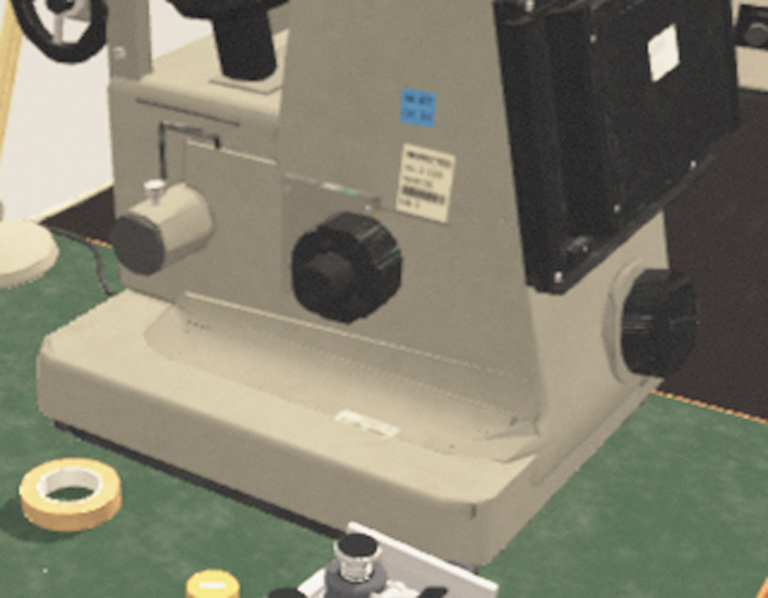

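```bash
cat >> h.py <<'E'
def go(*pts,yaw=None):
    from cell import ctrl
    s=ctrl.get_state();p0=np.array(s['eef_pos']);R0=R.from_rotvec(s['ee_rot'])
    if yaw is None:Rt=R0
    else: Rt=R.from_matrix(np.array([[np.cos(yaw),np.sin(yaw),0],[np.sin(yaw),-np.cos(yaw),0],[0,0,-1]]))
    print('t',s['time_s'],'p',p0.round(4),'f',np.round(s['contact_force'],2),'open',round(s['opening'],3),'q',np.round(s['q'],2))
    print('turn/6deg',(np.degrees((R0.inv()*Rt).as_rotvec())/6).round(3))
    for p in pts: print(p,'->',R0.inv().apply(np.array(p)-p0).round(4))
E
python3 - <<'E'
from h import *
go([.40,-.10,.22],[.40,.15,.2],[.48930315,.38581747,.12],yaw=.4026)
E
```

```text
t 0.35 p [ 0.2738 -0.5894  0.2311] f [ 0.34 -0.28  0.04] open 1.001 q [ 1.4   0.5  -0.43  1.55  0.22  1.14 -0.21]
turn/6deg [-0.004 -0.     0.308]
[0.4, -0.1, 0.22] -> [ 0.3207 -0.3907  0.0112]
[0.4, 0.15, 0.2] -> [ 0.426  -0.6174  0.0313]
[0.48930315, 0.38581747, 0.12] -> [ 0.6063 -0.7936  0.1114]
```

{"method": "send_rows", "body": {"motion": [{"claw":0,"tx":0.0321,"ty":-0.0391,"tz":0},{"claw":0,"tx":0.0642,"ty":-0.0782,"tz":0},{"claw":0,"tx":0.0963,"ty":-0.1173,"tz":0},{"claw":0,"tx":0.128,"ty":-0.156,"tz":0},{"claw":0,"tx":0.16,"ty":-0.195,"tz":0},{"claw":0,"tx":0.192,"ty":-0.234,"tz":0},{"claw":0,"tx":0.224,"ty":-0.273,"tz":0},{"claw":0,"tx":0.256,"ty":-0.312,"tz":0},{"claw":0,"tx":0.288,"ty":-0.351,"tz":0},{"claw":0,"tx":0.32,"ty":-0.39,"tz":0},{"claw":0,"tx":0.32,"ty":-0.39,"tz":0}]}}

```text
invalid input
```

```bash
python3 - <<'E'
from h import *
go([.40,-.10,.22],[.40,.15,.2],[.48930315,.38581747,.12],yaw=.4026)
E
```

```text
t 0.35 p [ 0.2738 -0.5894  0.2311] f [ 0.34 -0.28  0.04] open 1.001 q [ 1.4   0.5  -0.43  1.55  0.22  1.14 -0.21]
turn/6deg [-0.004 -0.     0.308]
[0.4, -0.1, 0.22] -> [ 0.3207 -0.3907  0.0112]
[0.4, 0.15, 0.2] -> [ 0.426  -0.6174  0.0313]
[0.48930315, 0.38581747, 0.12] -> [ 0.6063 -0.7936  0.1114]
```

{"method": "send_rows", "body": {"motion": [{"claw":0,"tx":0.032,"ty":-0.039,"tz":0,"ax":0,"ay":0,"az":0},{"claw":0,"tx":0.064,"ty":-0.078,"tz":0,"ax":0,"ay":0,"az":0},{"claw":0,"tx":0.096,"ty":-0.117,"tz":0,"ax":0,"ay":0,"az":0},{"claw":0,"tx":0.128,"ty":-0.156,"tz":0,"ax":0,"ay":0,"az":0},{"claw":0,"tx":0.16,"ty":-0.195,"tz":0,"ax":0,"ay":0,"az":0},{"claw":0,"tx":0.192,"ty":-0.234,"tz":0,"ax":0,"ay":0,"az":0},{"claw":0,"tx":0.224,"ty":-0.273,"tz":0,"ax":0,"ay":0,"az":0},{"claw":0,"tx":0.256,"ty":-0.312,"tz":0,"ax":0,"ay":0,"az":0},{"claw":0,"tx":0.288,"ty":-0.351,"tz":0,"ax":0,"ay":0,"az":0},{"claw":0,"tx":0.32,"ty":-0.39,"tz":0,"ax":0,"ay":0,"az":0},{"claw":0,"tx":0.32,"ty":-0.39,"tz":0,"ax":0,"ay":0,"az":0}]}}

```text
time_s: 1.45
eef_pos: [0.4012, -0.0949, 0.2321]
ee_rot: [3.064, 0.692, 0.003]
contact_force: [-0.5, -0.3, 0.6]
opening: -0.0
```

```bash
python3 - <<'E'
from h import *
go([.40,-.10,.22],[.40,.15,.2],[.48930315,.38581747,.12],yaw=.4026)
E
```

```text
t 1.45 p [ 0.4012 -0.0949  0.2321] f [-0.48 -0.26  0.55] open -0.0 q [ 0.93  0.08 -0.78  2.1   0.06  0.99 -1.02]
turn/6deg [ 0.005 -0.019  0.399]
[0.4, -0.1, 0.22] -> [-0.0033  0.004   0.0121]
[0.4, 0.15, 0.2] -> [ 0.1041 -0.2217  0.0321]
[0.48930315, 0.38581747, 0.12] -> [ 0.286  -0.3963  0.1124]
```

{"method": "send_rows", "body": {"motion": [{"claw":0,"tx":0.02,"ty":-0.044,"tz":0,"ax":0,"ay":0,"az":0.1},{"claw":0,"tx":0.04,"ty":-0.088,"tz":0,"ax":0,"ay":0,"az":0.2},{"claw":0,"tx":0.06,"ty":-0.132,"tz":0.01,"ax":0,"ay":0,"az":0.3},{"claw":0,"tx":0.08,"ty":-0.177,"tz":0.02,"ax":0,"ay":0,"az":0.4},{"claw":0,"tx":0.104,"ty":-0.222,"tz":0.03,"ax":0,"ay":0,"az":0.4},{"claw":0,"tx":0.134,"ty":-0.251,"tz":0.035,"ax":0,"ay":0,"az":0.4},{"claw":0,"tx":0.164,"ty":-0.28,"tz":0.04,"ax":0,"ay":0,"az":0.4},{"claw":0,"tx":0.194,"ty":-0.309,"tz":0.05,"ax":0,"ay":0,"az":0.4},{"claw":0,"tx":0.225,"ty":-0.338,"tz":0.065,"ax":0,"ay":0,"az":0.4},{"claw":0,"tx":0.256,"ty":-0.367,"tz":0.08,"ax":0,"ay":0,"az":0.4},{"claw":0,"tx":0.286,"ty":-0.396,"tz":0.1,"ax":0,"ay":0,"az":0.4},{"claw":0,"tx":0.286,"ty":-0.396,"tz":0.11,"ax":0,"ay":0,"az":0.4},{"claw":0,"tx":0.286,"ty":-0.396,"tz":0.11,"ax":0,"ay":0,"az":0.4}]}}

```text
time_s: 2.75
eef_pos: [0.4911, 0.3782, 0.1188]
ee_rot: [3.079, 0.615, -0.006]
contact_force: [-0.5, -0.5, -0.3]
opening: -0.003
```

```bash
python3 - <<'E'
from h import *
from cell import ctrl
go([.48930315,.38581747,.06],[.48930315,.38581747,.08],yaw=.4026)
ims=[]
x=np.load('x.npy')
def W(x,P): return R.from_euler('z',x[2]).apply(P)+[x[0],x[1],0]
for n in('scene','side','wrist'):
    c=ctrl.read_camera(n)
    f=c['frame']
    if n=='wrist':
        for p in proj(c,W(x,np.r_[F,T])):cv2.circle(f,tuple(int(v) for v in p),3,(0,0,255),-1)
    cv2.imwrite(f'pics/{n}1.png',f)
E
python3 -c "
import cv2,numpy as np
o=[]
a=cv2.imread('pics/scene1.png')[170:380,240:470];b=cv2.imread('pics/side1.png')[150:360,200:430]
cv2.imwrite('pics/c1.png',cv2.resize(np.hstack([a,b]),(800,365),interpolation=2))"
```

```text
t 2.75 p [0.4911 0.3782 0.1188] f [-0.49 -0.48 -0.31] open -0.003 q [-0.13  0.69 -0.81  1.71  0.57  1.   -2.32]
turn/6deg [ 0.007  0.041 -0.079]
[0.48930315, 0.38581747, 0.06] -> [ 0.0015 -0.0078  0.0588]
[0.48930315, 0.38581747, 0.08] -> [ 0.0014 -0.0078  0.0388]
```

View pics/c1.png

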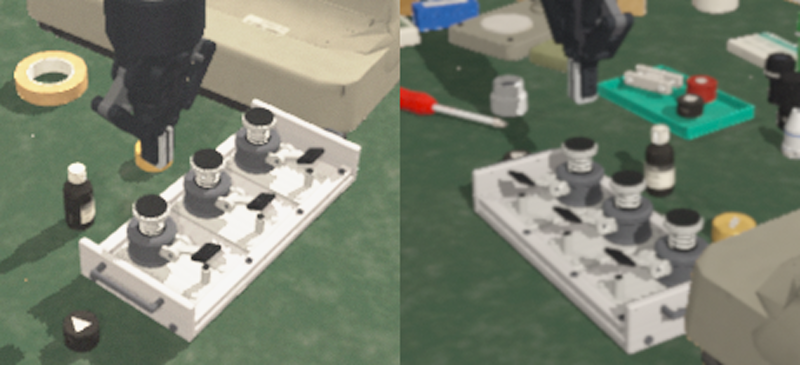

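View pics/wrist1.png

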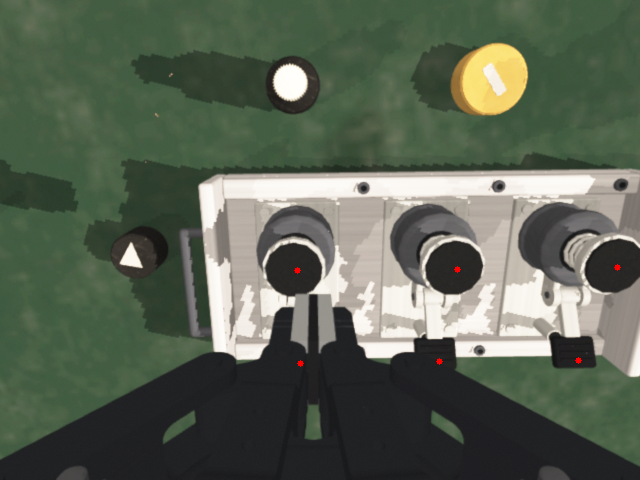

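The wrist view shows the feet discs at (293,267), (453,266) and (610,265), 4–7 px from my projections (about 2–3 mm), with the arm still settling. Now I'll settle over the left foot.

{"method": "send_rows", "body": {"motion": [{"claw":0,"tx":0.001,"ty":0,"tz":0.02,"ax":0,"ay":0,"az":0},{"claw":0,"tx":0.001,"ty":0,"tz":0.035,"ax":0,"ay":0,"az":0},{"claw":0,"tx":0.001,"ty":0,"tz":0.035,"ax":0,"ay":0,"az":0},{"claw":0,"tx":0.001,"ty":0,"tz":0.035,"ax":0,"ay":0,"az":0}]}}

```text
time_s: 3.3
eef_pos: [0.493, 0.3782, 0.0858]
ee_rot: [3.081, 0.612, -0.002]
contact_force: [0.3, -0.2, 0.4]
opening: 0.003
```

```bash
python3 - <<'E'
from h import *
from cell import ctrl
go([.48930315,.38581747,.061],yaw=.4026)
x=np.load('x.npy')
def W(x,P): return R.from_euler('z',x[2]).apply(P)+[x[0],x[1],0]
c=ctrl.read_camera('wrist');f=c['frame']
for p in proj(c,W(x,np.r_[F,T])):cv2.circle(f,tuple(int(v) for v in p),2,(0,0,255),-1)
cv2.imwrite('pics/w2.png',f)
c=ctrl.read_camera('scene');cv2.imwrite('pics/s2.png',cv2.resize(c['frame'][170:380,240:470],None,fx=3,fy=2.8,interpolation=2))
E
```

```text
t 3.3 p [0.493  0.3782 0.0858] f [ 0.35 -0.25  0.39] open 0.003 q [-0.15  0.73 -0.78  1.72  0.61  0.95 -2.34]
turn/6deg [ 0.005  0.012 -0.096]
[0.48930315, 0.38581747, 0.061] -> [-0.0005 -0.0085  0.0248]
```

View pics/w2.png

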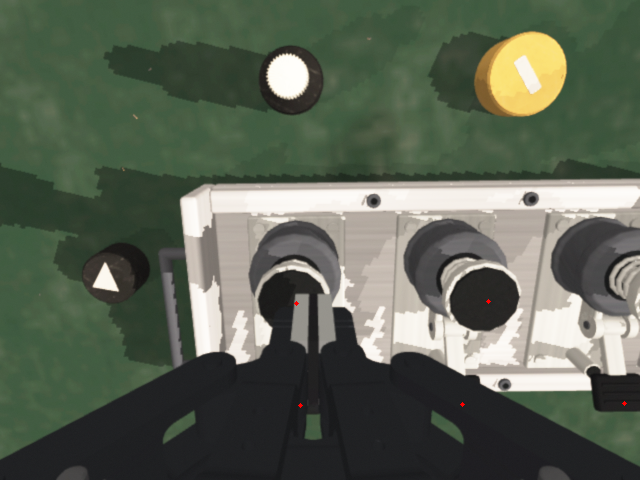

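View pics/s2.png

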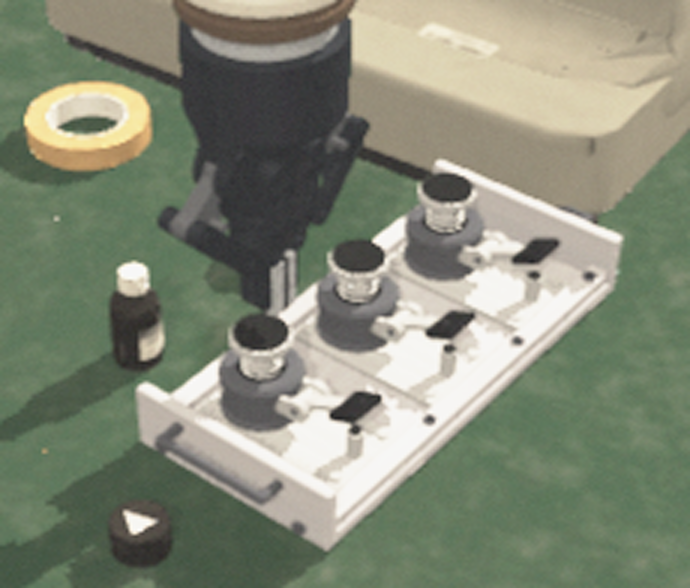

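The middle disc centre at (484,299) against a projection of (488,301) shows about a 1 mm offset. The TCP is about 8.5 mm short in y, so I'll correct that and press.

{"method": "send_rows", "body": {"motion": [{"claw":0,"tx":0,"ty":-0.0095,"tz":0,"ax":0,"ay":0,"az":0},{"claw":0,"tx":0,"ty":-0.0095,"tz":0.004,"ax":0,"ay":0,"az":0},{"claw":0,"tx":0,"ty":-0.0095,"tz":0.008,"ax":0,"ay":0,"az":0},{"claw":0,"tx":0,"ty":-0.0095,"tz":0.014,"ax":0,"ay":0,"az":0},{"claw":0,"tx":0,"ty":-0.0095,"tz":0.018,"ax":0,"ay":0,"az":0},{"claw":0,"tx":0,"ty":-0.0095,"tz":0.018,"ax":0,"ay":0,"az":0}]}}

```text
time_s: 4.0
eef_pos: [0.4897, 0.3881, 0.0683]
ee_rot: [-3.081, -0.613, -0.0]
contact_force: [-0.9, -0.2, 5.4]
opening: 0.002
```

{"method": "send_rows", "body": {"motion": [{"claw":0,"tx":0,"ty":0,"tz":0.003,"ax":0,"ay":0,"az":0},{"claw":0,"tx":0,"ty":0,"tz":0.006,"ax":0,"ay":0,"az":0},{"claw":0,"tx":0,"ty":0,"tz":0.006,"ax":0,"ay":0,"az":0},{"claw":0,"tx":0,"ty":0,"tz":0.006,"ax":0,"ay":0,"az":0}]}}

```text
time_s: 4.4
eef_pos: [0.4897, 0.3882, 0.0634]
ee_rot: [-3.081, -0.613, -0.001]
contact_force: [-2.5, -1.7, 10.6]
opening: -0.001
```

```bash
python3 - <<'E'
from h import *
from cell import ctrl
go([.48930315,.38581747,.061],yaw=.4026)
c=ctrl.read_camera('scene');cv2.imwrite('pics/s3.png',cv2.resize(c['frame'][170:380,240:470],None,fx=3,fy=2.8,interpolation=2))
for i in range(3):
    ctrl.read_camera('side');s=ctrl.get_state();print(s['eef_pos'],s['contact_force'])
E
```

```text
t 4.4 p [0.4897 0.3882 0.0634] f [-2.5  -1.72 10.58] open -0.001 q [-0.18  0.76 -0.76  1.72  0.64  0.92 -2.38]
turn/6deg [ 0.001 -0.007 -0.092]
[0.48930315, 0.38581747, 0.061] -> [-0.0013  0.002   0.0024]
[0.48970153 0.38817673 0.06350467] [-2.95328742 -2.19795488 10.62203203]
[0.48971674 0.38817495 0.06352293] [-2.54205779 -2.0615369  10.40026691]
[0.48970574 0.38816739 0.06352854] [-1.82100459 -1.06412455 10.0759386 ]
```

View pics/s3.png

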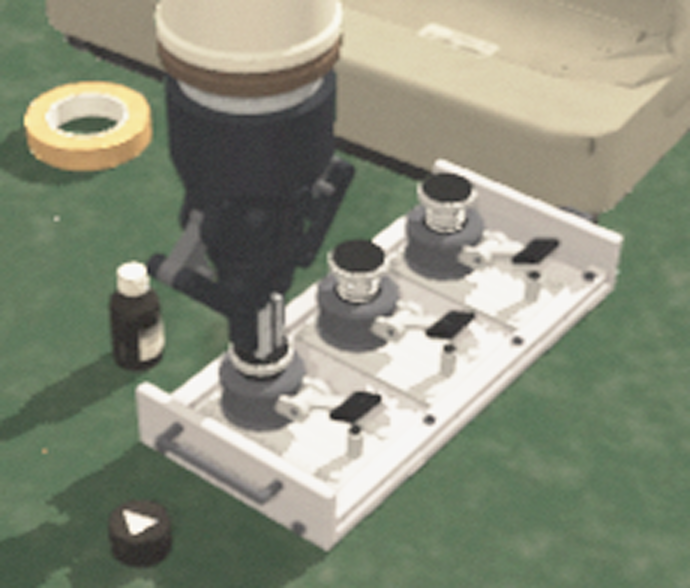

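The picture shows the left foot sunk under the fingers. The slope is about 1.0 N/mm, so it isn't the soft one. I'll press slightly deeper and then release.

{"method": "send_rows", "body": {"motion": [{"claw":0,"tx":0,"ty":0,"tz":0.002,"ax":0,"ay":0,"az":0},{"claw":0,"tx":0,"ty":0,"tz":0.003,"ax":0,"ay":0,"az":0},{"claw":0,"tx":0,"ty":0,"tz":0.003,"ax":0,"ay":0,"az":0},{"claw":0,"tx":0,"ty":0,"tz":0.003,"ax":0,"ay":0,"az":0}]}}

```text
time_s: 5.0
eef_pos: [0.4897, 0.3882, 0.0609]
ee_rot: [3.081, 0.613, 0.001]
contact_force: [-2.4, -2.5, 13.2]
opening: -0.002
```

{"method": "send_rows", "body": {"motion": [{"claw":0,"tx":0,"ty":0,"tz":-0.005,"ax":0,"ay":0,"az":0},{"claw":0,"tx":0,"ty":0,"tz":-0.015,"ax":0,"ay":0,"az":0},{"claw":0,"tx":0,"ty":0,"tz":-0.03,"ax":0,"ay":0,"az":0},{"claw":0,"tx":0,"ty":0,"tz":-0.035,"ax":0,"ay":0,"az":0},{"claw":0,"tx":0,"ty":0,"tz":-0.035,"ax":0,"ay":0,"az":0},{"claw":0,"tx":0,"ty":0,"tz":-0.035,"ax":0,"ay":0,"az":0}]}}

```text
time_s: 5.6
eef_pos: [0.4896, 0.3873, 0.094]
ee_rot: [3.081, 0.613, -0.0]
contact_force: [-0.3, 0.3, -0.3]
opening: 0.003
```

```bash
python3 - <<'E'
from h import *
go([.5206,.3128,.085],yaw=.4026)
E
```

```text
t 5.6 p [0.4896 0.3873 0.094 ] f [-0.25  0.34 -0.25] open 0.003 q [-0.16  0.72 -0.78  1.71  0.6   0.97 -2.35]
turn/6deg [ 0.004  0.003 -0.095]
[0.5206, 0.3128, 0.085] -> [0.0001 0.0807 0.009 ]
```

{"method": "send_rows", "body": {"motion": [{"claw":0,"tx":0,"ty":0.03,"tz":0,"ax":0,"ay":0,"az":0},{"claw":0,"tx":0,"ty":0.06,"tz":0,"ax":0,"ay":0,"az":0},{"claw":0,"tx":0,"ty":0.0805,"tz":0,"ax":0,"ay":0,"az":0},{"claw":0,"tx":0,"ty":0.0805,"tz":0.005,"ax":0,"ay":0,"az":0},{"claw":0,"tx":0,"ty":0.0805,"tz":0.01,"ax":0,"ay":0,"az":0},{"claw":0,"tx":0,"ty":0.0805,"tz":0.01,"ax":0,"ay":0,"az":0},{"claw":0,"tx":0,"ty":0.0805,"tz":0.01,"ax":0,"ay":0,"az":0}]}}

```text
time_s: 6.3
eef_pos: [0.5193, 0.3149, 0.084]
ee_rot: [-3.08, -0.617, 0.001]
contact_force: [-0.5, -0.1, 0.1]
opening: -0.004
```

```bash
python3 - <<'E'
from h import *
go([.5206,.3128,.061],yaw=.4026)
E
```

```text
t 6.3 p [0.5193 0.3149 0.084 ] f [-0.45 -0.14  0.1 ] open -0.004 q [-0.02  0.71 -0.78  1.76  0.61  0.93 -2.24]
turn/6deg [-0.009  0.007 -0.07 ]
[0.5206, 0.3128, 0.061] -> [0.0005 0.0025 0.023 ]
```

{"method": "send_rows", "body": {"motion": [{"claw":0,"tx":0.001,"ty":0.002,"tz":0.004,"ax":0,"ay":0,"az":0},{"claw":0,"tx":0.001,"ty":0.002,"tz":0.009,"ax":0,"ay":0,"az":0},{"claw":0,"tx":0.001,"ty":0.002,"tz":0.014,"ax":0,"ay":0,"az":0},{"claw":0,"tx":0.001,"ty":0.002,"tz":0.018,"ax":0,"ay":0,"az":0},{"claw":0,"tx":0.001,"ty":0.002,"tz":0.018,"ax":0,"ay":0,"az":0},{"claw":0,"tx":0.001,"ty":0.002,"tz":0.018,"ax":0,"ay":0,"az":0}]}}

```text
time_s: 6.9
eef_pos: [0.5222, 0.3123, 0.0665]
ee_rot: [-3.081, -0.613, -0.0]
contact_force: [-0.1, 0.2, 2.8]
opening: 0.001
```

{"method": "send_rows", "body": {"motion": [{"claw":0,"tx":0,"ty":0,"tz":0.003,"ax":0,"ay":0,"az":0},{"claw":0,"tx":0,"ty":0,"tz":0.005,"ax":0,"ay":0,"az":0},{"claw":0,"tx":0,"ty":0,"tz":0.005,"ax":0,"ay":0,"az":0},{"claw":0,"tx":0,"ty":0,"tz":0.005,"ax":0,"ay":0,"az":0}]}}

```text
time_s: 7.3
eef_pos: [0.5223, 0.3123, 0.0616]
ee_rot: [-3.081, -0.613, -0.001]
contact_force: [-0.6, 0.4, 4.2]
opening: -0.001
```

The middle foot reads about 0.35 N/mm, so it's soft. I'll release it and go on to the right foot.

{"method": "send_rows", "body": {"motion": [{"claw":0,"tx":0,"ty":0,"tz":0.001,"ax":0,"ay":0,"az":0},{"claw":0,"tx":0,"ty":0,"tz":0.001,"ax":0,"ay":0,"az":0},{"claw":0,"tx":0,"ty":0,"tz":-0.005,"ax":0,"ay":0,"az":0},{"claw":0,"tx":0,"ty":0,"tz":-0.015,"ax":0,"ay":0,"az":0},{"claw":0,"tx":0,"ty":0,"tz":-0.03,"ax":0,"ay":0,"az":0},{"claw":0,"tx":0,"ty":0,"tz":-0.033,"ax":0,"ay":0,"az":0},{"claw":0,"tx":0,"ty":0,"tz":-0.033,"ax":0,"ay":0,"az":0},{"claw":0,"tx":0,"ty":0.03,"tz":-0.033,"ax":0,"ay":0,"az":0},{"claw":0,"tx":0,"ty":0.06,"tz":-0.033,"ax":0,"ay":0,"az":0},{"claw":0,"tx":-0.001,"ty":0.08,"tz":-0.033,"ax":0,"ay":0,"az":0},{"claw":0,"tx":-0.001,"ty":0.08,"tz":-0.025,"ax":0,"ay":0,"az":0},{"claw":0,"tx":-0.001,"ty":0.08,"tz":-0.025,"ax":0,"ay":0,"az":0},{"claw":0,"tx":-0.001,"ty":0.08,"tz":-0.025,"ax":0,"ay":0,"az":0}]}}

```text
time_s: 8.6
eef_pos: [0.5507, 0.2389, 0.0859]
ee_rot: [-3.08, -0.616, 0.002]
contact_force: [0.1, 0.0, 0.3]
opening: 0.003
```

```bash
python3 - <<'E'
from h import *
from cell import ctrl
go([.5518,.2392,.061],yaw=.4026)
c=ctrl.read_camera('scene');a=cv2.resize(c['frame'][130:380,220:470],(400,400),interpolation=2)
c=ctrl.read_camera('side');b=cv2.resize(c['frame'][120:360,200:440],(400,400),interpolation=2)
cv2.imwrite('pics/c4.png',np.hstack([a,b]))
E
```

```text
t 8.6 p [0.5507 0.2389 0.0859] f [0.1  0.   0.29] open 0.003 q [ 0.12  0.7  -0.78  1.78  0.6   0.92 -2.1 ]
turn/6deg [-0.011  0.008 -0.076]
[0.5518, 0.2392, 0.061] -> [0.0011 0.0002 0.0249]
```

View pics/c4.png

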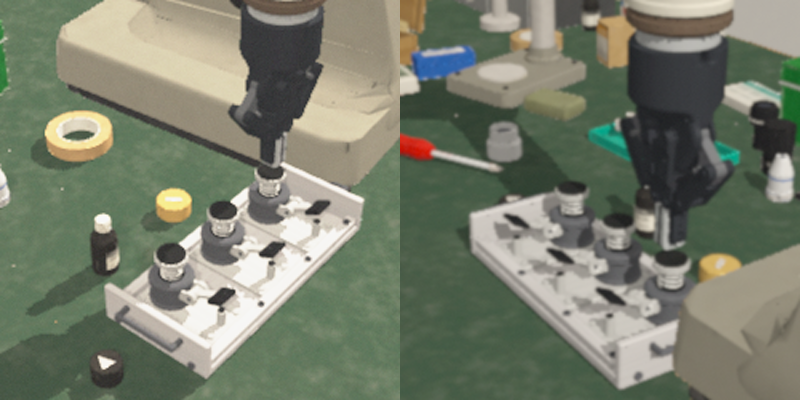

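Fingers hover over the right foot, near (272,165) in the left panel. The left and middle feet are back up, and nothing else has moved.

{"method": "send_rows", "body": {"motion": [{"claw":0,"tx":0.001,"ty":0,"tz":0.005,"ax":0,"ay":0,"az":0},{"claw":0,"tx":0.001,"ty":0,"tz":0.01,"ax":0,"ay":0,"az":0},{"claw":0,"tx":0.001,"ty":0,"tz":0.015,"ax":0,"ay":0,"az":0},{"claw":0,"tx":0.001,"ty":0,"tz":0.02,"ax":0,"ay":0,"az":0},{"claw":0,"tx":0.001,"ty":0,"tz":0.02,"ax":0,"ay":0,"az":0},{"claw":0,"tx":0.001,"ty":0,"tz":0.02,"ax":0,"ay":0,"az":0}]}}

```text
time_s: 9.3
eef_pos: [0.5527, 0.2386, 0.067]
ee_rot: [3.081, 0.614, 0.0]
contact_force: [-2.4, -1.0, 8.1]
opening: -0.002
```

{"method": "send_rows", "body": {"motion": [{"claw":0,"tx":0,"ty":0,"tz":0.003,"ax":0,"ay":0,"az":0},{"claw":0,"tx":0,"ty":0,"tz":0.006,"ax":0,"ay":0,"az":0},{"claw":0,"tx":0,"ty":0,"tz":0.007,"ax":0,"ay":0,"az":0},{"claw":0,"tx":0,"ty":0,"tz":0.007,"ax":0,"ay":0,"az":0}]}}

```text
time_s: 9.7
eef_pos: [0.5527, 0.2386, 0.0609]
ee_rot: [3.08, 0.614, 0.001]
contact_force: [-5.1, -2.7, 17.2]
opening: -0.001
```

The right foot reads about 1.3 N/mm. That makes the middle one softest (left 1.0, middle 0.35, right 1.3). I'll release it and rise.

{"method": "send_rows", "body": {"motion": [{"claw":0,"tx":0,"ty":0,"tz":-0.005,"ax":0,"ay":0,"az":0},{"claw":0,"tx":0,"ty":0,"tz":-0.015,"ax":0,"ay":0,"az":0},{"claw":0,"tx":0,"ty":0,"tz":-0.03,"ax":0,"ay":0,"az":0},{"claw":0,"tx":0,"ty":0,"tz":-0.05,"ax":0,"ay":0,"az":0},{"claw":0,"tx":0,"ty":0,"tz":-0.05,"ax":0,"ay":0,"az":0},{"claw":0,"tx":-0.02,"ty":-0.03,"tz":-0.05,"ax":0,"ay":0,"az":0},{"claw":0,"tx":-0.04,"ty":-0.06,"tz":-0.05,"ax":0,"ay":0,"az":0},{"claw":0,"tx":-0.062,"ty":-0.08,"tz":-0.05,"ax":0,"ay":0,"az":0},{"claw":0,"tx":-0.062,"ty":-0.08,"tz":-0.045,"ax":0,"ay":0,"az":0},{"claw":0,"tx":-0.062,"ty":-0.08,"tz":-0.045,"ax":0,"ay":0,"az":0},{"claw":0,"tx":-0.062,"ty":-0.08,"tz":-0.045,"ax":0,"ay":0,"az":0}]}}

```text
time_s: 10.8
eef_pos: [0.4659, 0.2873, 0.1039]
ee_rot: [3.081, 0.611, -0.0]
contact_force: [0.2, 0.0, 0.1]
opening: 0.001
```

```bash
python3 - <<'E'
from h import *
from cell import ctrl
go([.4635,.2884,.065],[.4635,.2884,.043],yaw=.4026)
c=ctrl.read_camera('scene');a=cv2.resize(c['frame'][180:380,260:460],(400,400),interpolation=2)
c=ctrl.read_camera('side');b=cv2.resize(c['frame'][160:360,220:420],(400,400),interpolation=2)
cv2.imwrite('pics/c5.png',np.hstack([a,b]))
E
```

```text
t 10.8 p [0.4659 0.2873 0.1039] f [0.25 0.02 0.08] open 0.001 q [ 0.04  0.6  -0.83  1.9   0.57  0.89 -2.25]
turn/6deg [ 0.006  0.002 -0.108]
[0.4635, 0.2884, 0.065] -> [-0.0017 -0.002   0.0389]
[0.4635, 0.2884, 0.043] -> [-0.0017 -0.002   0.0609]
```

View pics/c5.png

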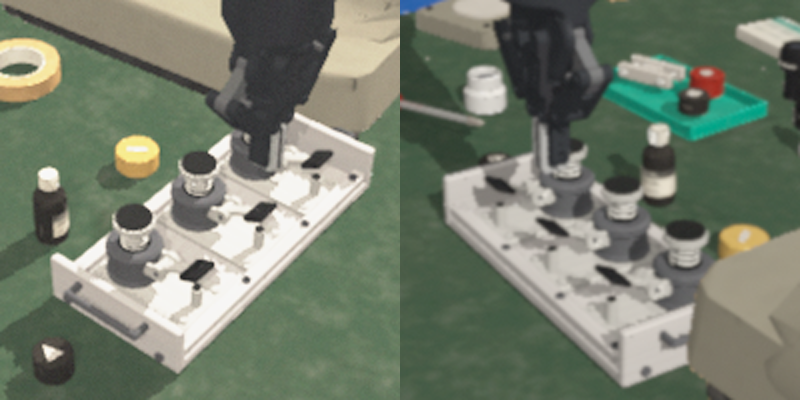

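Fingers are above the middle tab, short of it only by height. Now the push down.

{"method": "send_rows", "body": {"motion": [{"claw":0,"tx":-0.002,"ty":-0.002,"tz":0.02,"ax":0,"ay":0,"az":0},{"claw":0,"tx":-0.002,"ty":-0.002,"tz":0.032,"ax":0,"ay":0,"az":0},{"claw":0,"tx":-0.002,"ty":-0.002,"tz":0.037,"ax":0,"ay":0,"az":0},{"claw":0,"tx":-0.002,"ty":-0.002,"tz":0.042,"ax":0,"ay":0,"az":0},{"claw":0,"tx":-0.002,"ty":-0.002,"tz":0.047,"ax":0,"ay":0,"az":0},{"claw":0,"tx":-0.002,"ty":-0.002,"tz":0.051,"ax":0,"ay":0,"az":0},{"claw":0,"tx":-0.002,"ty":-0.002,"tz":0.051,"ax":0,"ay":0,"az":0}]}}

```text
time_s: 11.6
eef_pos: [0.4622, 0.2893, 0.053]
ee_rot: [3.081, 0.613, -0.0]
contact_force: [0.3, 0.2, 0.4]
opening: -0.005
```

{"method": "send_rows", "body": {"motion": [{"claw":0,"tx":0,"ty":0,"tz":0.004,"ax":0,"ay":0,"az":0},{"claw":0,"tx":0,"ty":0,"tz":0.007,"ax":0,"ay":0,"az":0},{"claw":0,"tx":0,"ty":0,"tz":0.01,"ax":0,"ay":0,"az":0},{"claw":0,"tx":0,"ty":0,"tz":0.01,"ax":0,"ay":0,"az":0},{"claw":0,"tx":0,"ty":0,"tz":0.01,"ax":0,"ay":0,"az":0}]}}

```text
time_s: 12.1
eef_pos: [0.4624, 0.2893, 0.0432]
ee_rot: [-3.081, -0.613, -0.0]
contact_force: [1.1, 0.2, -1.1]
opening: -0.002
```

```bash
python3 - <<'E'
from h import *
from cell import ctrl
go([.4635,.2884,.043],yaw=.4026)
c=ctrl.read_camera('scene');a=cv2.resize(c['frame'][180:380,260:460],(400,400),interpolation=2)
c=ctrl.read_camera('side');b=cv2.resize(c['frame'][160:360,220:420],(400,400),interpolation=2)
cv2.imwrite('pics/c6.png',np.hstack([a,b]))
E
```

```text
t 12.1 p [0.4624 0.2893 0.0432] f [ 1.14  0.22 -1.1 ] open -0.002 q [-0.02  0.68 -0.76  1.93  0.65  0.79 -2.33]
turn/6deg [-0.    -0.002 -0.092]
[0.4635, 0.2884, 0.043] -> [0.0007 0.0012 0.0002]
```

View pics/c6.png

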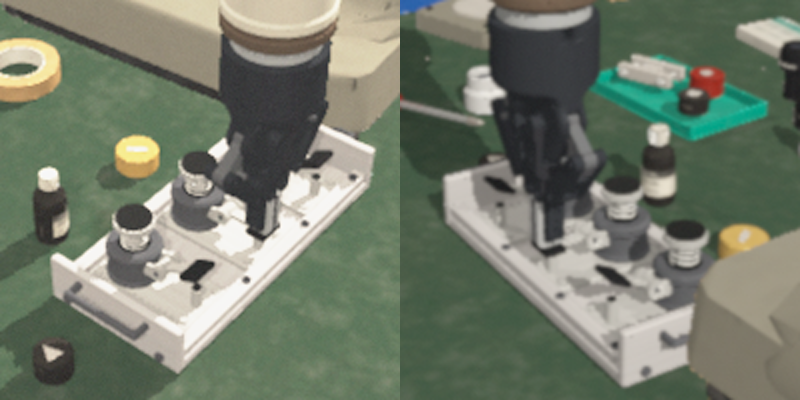

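The middle tab is folded under the fingertips, near (262,232). There's no stop force yet, so I'll push a little further until it bottoms.

{"method": "send_rows", "body": {"motion": [{"claw":0,"tx":0,"ty":0,"tz":0.001,"ax":0,"ay":0,"az":0},{"claw":0,"tx":0,"ty":0,"tz":0.002,"ax":0,"ay":0,"az":0},{"claw":0,"tx":0,"ty":0,"tz":0.002,"ax":0,"ay":0,"az":0},{"claw":0,"tx":0,"ty":0,"tz":0.002,"ax":0,"ay":0,"az":0}]}}

```text
time_s: 12.6
eef_pos: [0.4625, 0.2894, 0.0423]
ee_rot: [3.08, 0.613, 0.001]
contact_force: [-2.5, -1.8, 9.8]
opening: 0.003
```

It has bottomed out: 9.8 N at z = 42 mm. I'll retract straight up and move back toward the robot.

{"method": "send_rows", "body": {"motion": [{"claw":0,"tx":0,"ty":0,"tz":-0.01,"ax":0,"ay":0,"az":0},{"claw":0,"tx":0,"ty":0,"tz":-0.03,"ax":0,"ay":0,"az":0},{"claw":0,"tx":0,"ty":0,"tz":-0.06,"ax":0,"ay":0,"az":0},{"claw":0,"tx":0,"ty":0,"tz":-0.1,"ax":0,"ay":0,"az":0},{"claw":0,"tx":0,"ty":0,"tz":-0.13,"ax":0,"ay":0,"az":0},{"claw":0,"tx":-0.03,"ty":0.02,"tz":-0.15,"ax":0,"ay":0,"az":0},{"claw":0,"tx":-0.06,"ty":0.05,"tz":-0.16,"ax":0,"ay":0,"az":0},{"claw":0,"tx":-0.06,"ty":0.08,"tz":-0.16,"ax":0,"ay":0,"az":0},{"claw":0,"tx":-0.06,"ty":0.1,"tz":-0.16,"ax":0,"ay":0,"az":0},{"claw":0,"tx":-0.06,"ty":0.1,"tz":-0.16,"ax":0,"ay":0,"az":0},{"claw":0,"tx":-0.06,"ty":0.1,"tz":-0.16,"ax":0,"ay":0,"az":0}]}}

```text
time_s: 13.7
eef_pos: [0.4452, 0.1739, 0.2016]
ee_rot: [-3.081, -0.611, -0.001]
contact_force: [-0.3, 0.1, -0.6]
opening: 0.001
```

```bash
python3 - <<'E'
from h import *
from cell import ctrl
go([.4635,.2884,.043],yaw=.4026)
c=ctrl.read_camera('scene');a=cv2.resize(c['frame'][200:380,270:450],(400,400),interpolation=2)
c=ctrl.read_camera('side');b=cv2.resize(c['frame'][190:360,230:400],(400,400),interpolation=2)
cv2.imwrite('pics/c7.png',np.hstack([a,b]))
E
```

```text
t 13.7 p [0.4452 0.1739 0.2016] f [-0.27  0.13 -0.56] open 0.001 q [ 0.41  0.34 -0.99  1.99  0.34  0.99 -1.92]
turn/6deg [-0.001 -0.005 -0.103]
[0.4635, 0.2884, 0.043] -> [ 0.0606 -0.0988  0.1587]
```

View pics/c7.png

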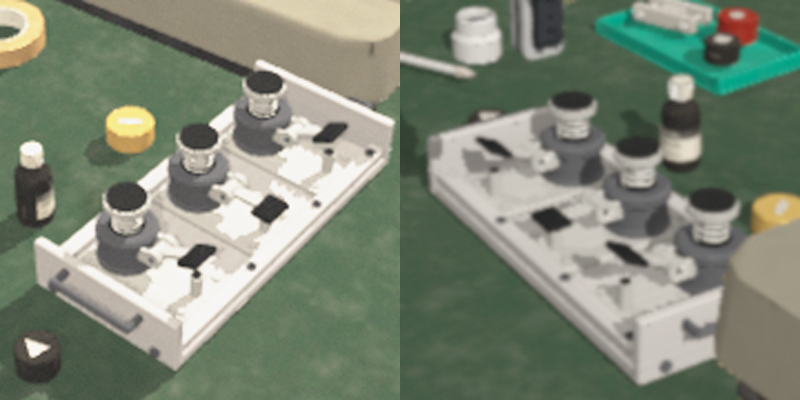

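The middle tab is flat, at (270,208) and (550,220). The left and right tabs are still up, all the feet are up, and the mounts and bottle stand where they did.

```bash
python3 -c "
from cell import ctrl
print(ctrl.hand_in())"
```

```text
the job is handed in; nothing more can be done
None
```

The middle foot is the soft one. Its lock-off tab is pushed down flat, the other two tabs are still up, and the job is handed in.

I pressed each foot about 12.5 to 13 mm and let it go, working left to right:

| Foot | Measured spring |
|---|---|
| Left | about 1.0 N/mm (13.2 N at 13.1 mm) |
| Middle | about 0.35 N/mm (4.2 N at 12.4 mm) |
| Right | about 1.3 N/mm (17.2 N at 13.1 mm) |

I then pushed the middle tab down until it met its stop, 9.8 N at 42 mm above the bench.

- **Final check:** the last scene and side pictures show the middle tab flat and the left and right tabs raised. All three feet are back up, and both mounts and the oil bottle stand where they were. The arm was clear of everything with no contact force, at about 14 s of the 48 s allowed.
- **Small disagreement:** the middle spring reads slightly under its nominal 0.4 N/mm, but it is still clearly the softest.

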